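# Clamp a carving panel with a keyed holdfast

## Robot

A 6-joint arm with a two-finger parallel gripper is mounted at the origin on the work surface. World frame = base frame: x ahead of the robot, y to its left, z up, the work surface at z = 0. Lengths are in mm, angles in rad, forces in N, time in s.
With the tool pointing down it reaches from about 350 to 925 mm from the base axis. Payload 6.4 kg.
Tool frame: the origin (TCP) lies midway between the tips of the shut fingers; the grasp point (between the pads) lies 19 mm behind it; z points along the fingers, y is the line along which they close (so a half turn about z gives the same grasp; the last joint's range is limited). The gripper opens to 94 mm and grips with 3 to 60 N. Pads are 16 mm wide; open, the fingers measure 119 mm over their backs; the gripper's body (75 mm by 177 mm) begins 78 mm behind the grasp point.
Start: joints at [-1.423, 0.245, 1.558, -0, 1.339, -0.174], TCP at [205.583, -616.643, 205.455] pointing down, gripper open.
Joint ranges: [-3.13, 3.13], [-1.02, 2.26], [0.13, 2.54], [-0.95, 4.09], [0.21, 2.88], [-2.74, 2.74]. Speed limits (rad/s): [2.57, 2.57, 3.14, 3.14, 3.14, 3.14].

## Interface

Orientations are given as a unit quaternion [x, y, z, w].
In Python, from cell import robot gives the robot as it stands.
- The arm moves only by the tool advance, called as a command line: name --argument value ..., lists and objects as JSON in quotes. Schema: {"type":"object","properties":{"increments":{"type":"array","items":{"type":"number"},"minItems":5,"maxItems":100},"clamp_n":{"type":"number"},"only":{"type":"string"},"quiet":{"type":"boolean"},"lines":{"type":"string"}},"required":["increments"],"additionalProperties":false}. increments is one flat list of numbers that holds 1 to 20 rows one after another, with no inner brackets; each row has 5 numbers: the opening from 0.0 (shut) to 1.0 (fully open), then dx, dy, dz in units of 100 mm, then a turn about the tool's z in units of 0.1 rad; each row is the pose to reach, as a shift and turn from the pose commanded when the call began, along the tool's axes at that moment; what a row does not reach only later rows make up. A row lasts 1/12 s, in which the tool goes at most 41.7 mm and 0.125 rad, less where a joint would pass 70% of its speed; a pose out of reach is approached as far as the arm can. The fingers move at their own pace and stop on an object; clamp_n is the grip in N (left out, the last holds). Time passes only in rows, so rows that do not move let the fingers close. The tool returns the time, the measured TCP pose, the force, the opening and the grip force at its end. only (a regular expression) keeps the lines of the reply that match it, lines (a string "A,B") keeps lines A to B, and quiet returns only ok. Input that does not fit is refused with a message, and nothing moves.
- robot.get_state(): the state, without advancing time (a new reading comes with each control period).
- robot.capture(name): name is "side" or "top" or "wrist"; returns a dict with "frame" (480x640x3 uint8, red, green, blue), "range_z" (480x640 float32, mm along the optical axis (not along the pixel's ray), 0 where there is no reading), "fx", "fy", "cx", "cy" (pixels), "eye" and "rotation" of the camera in the world; the wrist camera has in their place "T_tool_cam" (4x4, takes a point from camera to tool coordinates, whose origin is the TCP and whose axes are the flange's). Camera axes: x right, y down, z forward; pixel columns grow to the right and rows downward; lengths in mm; the calibration is good to about 2 mm. A picture is of the moment at which its call begins: read the wrist's pose just before it.
- robot.sign_off(): hands the job in; it is judged then, once.
Trained networks look in the newest picture that a camera, given by its name, has taken for a name from the list of things; names that differ only in an ending like _2 or _b are one class to them, and where a whole thing is asked for, a point or a joint stands for the part that bears it (a point fixed in the world has none). Each returns a list of dicts, best first, with "p" (0 to 1); they miss things now and then, are a little off and sometimes report something else, mostly with a low value. They report only what shows in the picture. A call takes as long as a camera call. They do not tell look-alikes from the thing itself.
- robot.trace(name, camera): "mask" (480x640 bool, what is visible of it) and "location" ([column, row] in pixels, amid what is visible of it).
The state is a dict: "time_s": time; "qpos": joint angles; "joint_vel": joint speeds; "joint_torque": joint torques, N m; "ee_pos": TCP position; "ee_rot": TCP orientation; "ft_force": force on the tool from outside, world axes, zero at the start; "ft_torque": the same for the moment, N m; "grip_width": opening from 0.0 (shut) to 1.0 (fully open); "grasp_force": force on a finger pad.
Only numpy, scipy, OpenCV 4.12 (cv2) and the standard library are available. Lean on these libraries where they do the work, as an engineer would, in place of code of your own. Each camera call takes 0.05 s, during which the arm holds its last target. There are 200 camera calls.

## Task

Make the carving panel ready on the bench: push it across the bench until its long edge lies flush along the wooden batten of the bench stop. Then take the keyed holdfast out of its rest, put its shaft into the steel hub, turn it until the key slips into the keyway and goes home, and keep pushing down so that its pad clamps the panel. Finish still gripping the holdfast by its wooden handle and pressing it down with about 15 N, the panel still flush, and leave the gouges and the mallet where they are.

Things in the scene. Friction and masses are not known exactly. Their poses are not given: they have to be found in the camera images.
- panel: loose flat panel of pale wood with a carved leaf, 110 (x) x 160 (y) x 20 (z) mm, 0.17 to 0.35 kg; origin at the centre of its underside, on the bench. Starts on the bench stop's -x side, up to 120 mm short of the batten, within 25 mm sideways of the hub, up to 0.25 rad askew. Pushed along the stop's +x, its long +x edge meets the batten.
- bench_stop: fixed fixture of a steel hub and a wooden batten; origin on the bench surface on the axis of the hub's bore, z up, +x (from batten to hub, the way to push the panel) points within 0.2 rad of world +y. The panel lying flush has its centre at x = -90 mm here; keep it within 55 mm sideways (y) so that the pad lands on it.
- bore (a point): centre of the mouth of the hub's bore; axes as the bench stop. Hub: steel boss 48 mm across, 45 mm high; round bore 22 mm across, open from the top down to the bench; one keyway on its +x side, 9.5 mm wide, reaching 17.5 mm from the axis, full depth
- batten (a point): middle of the batten's panel-side face at its top edge, at x = -35 mm of the bench stop. Batten: wooden strip 240 mm long (y), 16 mm high, 12 mm thick
- holdfast: loose steel holdfast, 0.24 to 0.32 kg; origin at the shaft's lower tip, z up the shaft, key on +x, arm to -x. Starts upright in the rest, tip on the bench. With the key resting unaligned on the hub's top the tip is 29 mm above the bench; home, with the pad on the panel, 5 mm, its x along the bench stop's x, with about 0.09 rad of play each way.
- key (a point): lower end of the key on the shaft, 12 mm out on +x, 16 mm above the tip. Shaft 20 mm in diameter, z 0 to 46 mm above the tip, lowest 6 mm tapered to 12 mm. Key 7 mm wide, reaching 16 mm from the axis, z 16 to 46 mm: the lowest 16 mm of the shaft enter the hub at any angle
- pad (a point): centre of the underside of the holdfast's 24 x 24 mm pad, 60 mm along -x and 15 mm above the tip. The arm carrying it is 22 mm wide, z 46 to 60 mm above the tip, x from +16 to -72 mm
- grip (a point): on the shaft axis 88 mm above the tip, in the wooden handle: 32 (x) x 26 (y) mm, z 60 to 110 mm above the tip; grip from above across y (26 mm)
- rest: fixed wooden block in which the holdfast stands, 70 (x -40 to +30) x 44 (y) x 46 mm high, with a slot 29 x 23 mm right through for shaft and key; the arm lies on its top. Draw the holdfast straight up by 50 mm or more. Origin on the bench on the shaft's axis; the holdfast's x is the rest's x.
- gouge_a: bystander: wood-carving gouge, turned wooden handle and steel blade, about 245 mm long (x, from -120 to +125 mm), 26 mm high, lying on the bench; origin under the front of the handle
- gouge_b: bystander: shorter gouge, about 235 mm long, lying likewise
- mallet: bystander: round dark wooden carver's mallet standing on its head, 84 mm across, 215 mm tall; origin at the centre of its underside
Things that resemble listed ones, but are neither listed nor needed, are in the scene too. Several things have the shape of the panel; the one meant has the colours described above.

How it is judged:
By the outcome, as a careful person would: the job done as asked, in the order asked, and still so for the second after the job is handed in, while the arm keeps its last pose, push and grip.
It also fails if it takes over 61 s, if anything falls off the work surface, if the arm or the gripper's body presses on something with over 40 N, if the wrist force passes 120 N, or if a joint passes its speed limit or range.

## Working session

There is one attempt and no reset: what is moved stays moved. The work goes in short steps, Python scripts to look and compute and a tool call to move; the robot and the scene stay as the last step left them, time stands still between calls to the robot, and variables do not carry over. Pictures are saved under pics/ and viewed, at most 10 in all, crops included, and the job is handed in when it is done.

```bash
ls; mkdir -p pics
```

Create h.py:
```python
import numpy as np, cv2
from cell import robot
from scipy.spatial.transform import Rotation as R
def cap(n):
    s=robot.get_state(); c=robot.capture(n)
    if n=="wrist":
        T=np.eye(4);T[:3,:3]=R.from_quat(s["ee_rot"]).as_matrix();T[:3,3]=s["ee_pos"]
        c["T"]=T@np.array(c["T_tool_cam"])
    else:
        T=np.eye(4);T[:3,:3]=np.array(c["rotation"]);T[:3,3]=c["eye"];c["T"]=T
    return c
def cloud(c):
    z=c["range_z"];v,u=np.mgrid[:480,:640]
    P=np.stack([(u-c["cx"])/c["fx"]*z,(v-c["cy"])/c["fy"]*z,z],-1)@c["T"][:3,:3].T+c["T"][:3,3]
    P[z<=0]=np.nan
    return P
def save(c,n): cv2.imwrite("pics/"+n,c["frame"][:,:,::-1])
```

Run:
```python
from h import *
for n in ["top","side"]:
    c=cap(n);save(c,n+"0.png");P=cloud(c)
    print(n,c["eye"],np.array(c["rotation"]).round(2).tolist(),c["fx"])
    for o in ["panel","bench_stop","holdfast","rest","gouge_a","mallet","batten","bore"]:
        for d in robot.trace(o,n):
            m=d["mask"];q=P[m];q=q[~np.isnan(q[:,0])]
            print(n,o,round(d["p"],2),np.round(d["location"]),m.sum(),np.nanmedian(q,0).round() if len(q) else None)
print(robot.get_state())
```

```text
picsTraceback (most recent call last):
  File "<stdin>", line 3, in <module>
  File "h.py", line 10, in cap
    T=np.eye(4);T[:3,:3]=np.array(c["rotation"]);T[:3,3]=c["eye"];c["T"]=T
                ~^^^^^^^
ValueError: could not broadcast input array from shape (4,) into shape (3,3)
```

```bash
sed -i 's/np.array(c\["rotation"\])/R.from_quat(c["rotation"]).as_matrix()/' h.py
```

Run:
```python
from h import *
for n in ["top","side"]:
    c=cap(n);save(c,n+"0.png");P=cloud(c)
    print(n,c["eye"],c["T"][:3,:3].round(2).tolist(),c["fx"])
    for o in ["panel","bench_stop","holdfast","rest","gouge_a","mallet","batten","bore"]:
        for d in robot.trace(o,n):
            m=d["mask"];q=P[m];q=q[~np.isnan(q[:,0])]
            print(n,o,round(d["p"],2),np.round(d["location"]),m.sum(),np.nanmedian(q,0).round() if len(q) else None)
print(robot.get_state())
```

```text
top [ 484.73566511 -130.03293991 1368.68430988] [[-0.02, -1.0, 0.05], [-1.0, 0.02, 0.0], [-0.0, -0.05, -1.0]] 477.053421418779
top panel 0.91 [472. 214.] 2238 [ 604. -586.   20.]
top panel 0.86 [314. 316.] 2330 [ 334. -124.   20.]
top panel 0.81 [307. 236.] 2233 [ 559. -119.   20.]
top panel 0.29 [157. 257.] 187 [499. 311.  45.]
top bench_stop 0.7 [252. 237.] 1123 [557.  37.  13.]
top holdfast 0.94 [152. 266.] 437 [480. 306.  63.]
top rest 0.78 [152. 255.] 198 [499. 312.  46.]
top gouge_a 0.82 [324. 158.] 404 [ 775. -166.   22.]
top gouge_a 0.75 [423. 260.] 504 [ 478. -442.   21.]
top mallet 0.75 [178. 159.] 1018 [764. 224. 100.]
top batten 0.88 [254. 234.] 976 [560.  38.  15.]
top bore 0.92 [254. 234.] 954 [560.  38.  15.]
side [484.58215793 854.65126226 775.39983688] [[-1.0, -0.01, 0.06], [-0.05, 0.56, -0.83], [-0.02, -0.83, -0.56]] 435.20507886406716
side panel 0.91 [320. 266.] 1656 [ 558. -106.   19.]
side panel 0.81 [319. 191.] 721 [ 599. -568.   19.]
side panel 0.68 [403. 269.] 1627 [ 331. -109.   19.]
side bench_stop 0.6 [208. 347.] 2393 [763. 248.  96.]
side holdfast 0.63 [34
[... 366 characters left out ...]
y([-1.42309661e+00,  2.45085305e-01,  1.55777292e+00, -3.39736638e-06,
        1.33870688e+00, -1.74114135e-01]), 'joint_vel': array([-1.42635523e-03,  6.09912052e-05, -5.94953599e-04,  2.51155118e-04,
       -1.45374199e-03,  8.50119233e-05]), 'joint_torque': array([-9.95009395e-04, -4.15835738e+01, -3.14886260e+01,  6.84328680e-02,
        2.89355067e-02, -2.48768293e-05]), 'ee_pos': array([ 205.58639186, -616.65475015,  205.4792375 ]), 'ee_rot': array([ 9.87082325e-01,  1.60213867e-01, -1.83492300e-06,  1.37519503e-05]), 'ft_force': array([-0.97940477,  0.20139736,  0.05882075]), 'ft_torque': array([0.01033041, 0.00626923, 0.00276021]), 'grasp_force': 0.0, 'grip_width': 0.996782578756705}
```

View pics/top0.png

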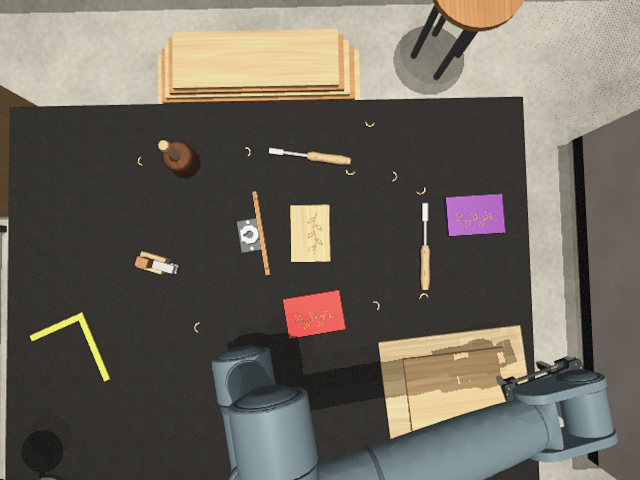

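View pics/side0.png

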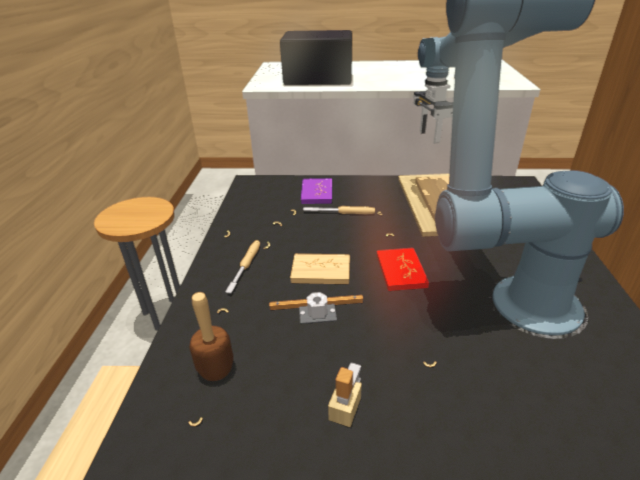

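The top picture shows three panel shapes: purple (475,215), red (314,315) and pale wood with a leaf (310,234). The pale one fits the description and also lies on the hub's panel side. The hub is at (249,235), the batten runs (255,192) to (267,275), and the holdfast in its rest is at (155,264) with its arm to the right.

Run:
```python
from h import *
c=cap("top");P=cloud(c)
cv2.imwrite("pics/crop.png",cv2.resize(c["frame"][180:300,120:350,::-1],(782,408),interpolation=cv2.INTER_CUBIC))
v,u=np.mgrid[:480,:640]
def rect(m):
    q=P[m][:,:2];q=q[~np.isnan(q[:,0])].astype(np.float32);r=cv2.minAreaRect(q);return len(q),np.round(q.mean(0),1),np.round(r[0],1),np.round(r[1],1),r[2]
Z=P[...,2]
box=lambda a,b,c_,d:(u>a)&(u<b)&(v>c_)&(v<d)
print("panel",rect(box(280,340,195,275)&(Z>14)&(Z<26)))
print("batten",rect(box(245,275,185,285)&(Z>11)&(Z<21)&((v<215)|(v>255)|(u>259))))
print("hub",rect(box(230,270,215,255)&(Z>40)&(Z<50)))
print("plate",np.nanmedian(Z[box(238,243,225,245)]))
print("handle top",rect(box(125,190,240,285)&(Z>104)))
print("arm",rect(box(125,190,240,285)&(Z>54)&(Z<66)))
print("rest",rect(box(125,190,240,285)&(Z>41)&(Z<50)))
print("holdfast zs",np.round(np.nanpercentile(Z[box(125,190,240,285)],[50,90,99,100])))
c=cap("side");P=cloud(c);Z=P[...,2]
print("side panel",rect(box(285,355,245,285)&(Z>16)&(Z<26)))
print("side hub",rect(box(300,340,285,315)&(Z>41)&(Z<50)))
print("side handle top",rect(box(320,370,355,425)&(Z>104)))
print("side arm",rect(box(320,370,355,425)&(Z>57)&(Z<64)))
print("side batten",rect(box(265,368,285,315)&(Z>13.5)&(Z<20)&((u<298)|(u>336))))
```

```text
panel (2087, array([ 560.6, -119.2], dtype=float32), array([ 560.5, -118.9]), array([160.2, 109.6]), 0.49845680594444275)
batten (277, array([559.3,  19.6], dtype=float32), array([564. ,  20.7]), array([239.8,  12.4]), 8.456827163696289)
hub (189, array([559.8,  49. ], dtype=float32), array([559.9,  49.3]), array([47.6, 47.9]), 9.515758514404297)
plate 6.073523877369894
handle top (125, array([487.7, 325.1], dtype=float32), array([488. , 326.5]), array([32.1, 25.6]), 71.75788879394531)
arm (171, array([475. , 285.8], dtype=float32), array([477.9, 295.7]), array([79.2, 23.2]), 70.49989318847656)
rest (140, array([490.2, 316.5], dtype=float32), array([486.3, 322.2]), array([71.3, 44.5]), 72.27043151855469)
holdfast zs [  2.  60. 112. 117.]
side panel (1373, array([ 557.8, -116.7], dtype=float32), array([ 558.2, -119.5]), array([116. , 160.2]), 89.04574584960938)
side hub (189, array([557.6,  48.4], dtype=float32), array([557.8,  47.6]), array([45. , 51.6]), 2.6512105464935303)
side handle top (208, array([486.4, 327.1], dtype=float32), array([486.2, 325.6]), array([32.2, 25.9]), 71.79254150390625)
side arm (133, array([471.3, 287.6], dtype=float32), array([476.7, 299.6]), array([89.8, 24.8]), 70.58154296875)
side batten (185, array([568.1,  20.9], dtype=float32), array([562.,  19.]), array([238.3,  16.3]), 8.30177116394043)
```

View pics/crop.png

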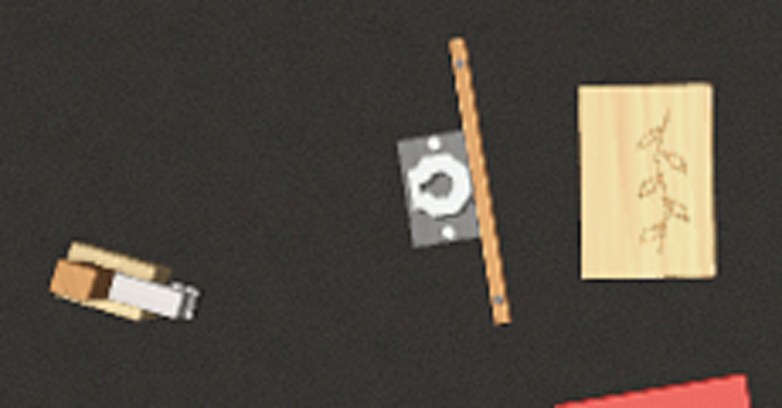

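The crop confirms the pale panel with the carved leaf. It also shows the keyway on the hub's left (+x) side and the holdfast arm pointing towards the panel side. Stop yaw is about 1.717 rad, hub at (559.5, 48.7), panel at stop (-166, +24), about 0.135 rad askew. I'll move behind the panel with the fingers open and parallel to the batten.

The manual's scale: shifts go in units of 100 mm and turns go in units of 0.1 rad. Converting my numbers, 130 mm is 1.3, 478 mm is 4.78, -1.395 rad is -13.95.

advance --increments '[1, 4.78, -2.72, 1.3, -13.95, 1, 4.78, -2.72, 1.3, -13.95, 1, 4.78, -2.72, 1.3, -13.95, 1, 4.78, -2.72, 1.3, -13.95, 1, 4.78, -2.72, 1.3, -13.95, 1, 4.78, -2.72, 1.3, -13.95, 1, 4.78, -2.72, 1.3, -13.95, 1, 4.78, -2.72, 1.3, -13.95, 1, 4.78, -2.72, 1.3, -13.95, 1, 4.78, -2.72, 1.3, -13.95, 1, 4.78, -2.72, 1.3, -13.95, 1, 4.78, -2.72, 1.3, -13.95, 1, 4.78, -2.72, 1.3, -13.95, 1, 4.78, -2.72, 1.3, -13.95, 1, 4.78, -2.72, 1.3, -13.95, 1, 4.78, -2.72, 1.3, -13.95, 1, 4.78, -2.72, 1.3, -13.95, 1, 4.78, -2.72, 1.3, -13.95]'

```text
time_s: 2.55
ee_pos: [572.6, -208.8, 76.0]
ee_rot: [0.654, 0.756, -0.0, 0.0]
ft_force: [-0.5, -0.7, 0.2]
grip_width: 0.999
grasp_force: 0.0
```

```bash
python3 -c "
from h import *
s=robot.get_state();print(R.from_quat(s['ee_rot']).as_matrix().round(3),s['qpos'].round(2))"
```

```text
[[-0.144  0.99   0.001]
 [ 0.99   0.144 -0.001]
 [-0.001  0.    -1.   ]] [-0.54  0.3   1.75 -0.    1.1  -0.68]
```

advance --increments '[1, 0, 0, 0.35, 0, 1, 0, 0, 0.68, 0, 1, 0, 0, 0.68, 0, 1, 0.1, 0, 0.68, 0, 1, 0.2, 0, 0.68, 0, 1, 0.28, 0, 0.68, 0, 1, 0.36, 0, 0.68, 0, 1, 0.44, 0, 0.68, 0, 1, 0.52, 0, 0.68, 0, 1, 0.6, 0, 0.68, 0, 1, 0.68, 0, 0.68, 0, 1, 0.74, 0, 0.68, 0, 1, 0.8, 0, 0.68, 0, 1, 0.84, 0, 0.68, 0, 1, 0.88, 0, 0.68, 0, 1, 0.91, 0, 0.68, 0, 1, 0.93, 0, 0.68, 0, 1, 0.94, 0, 0.68, 0]'

```text
time_s: 4.05
ee_pos: [559.2, -114.2, 7.3]
ee_rot: [0.654, 0.757, -0.0, -0.0]
ft_force: [0.6, -2.9, 1.4]
grip_width: 0.998
grasp_force: 1.1
```

Create pan.py:
```python
from h import *
c=cap("top");P=cloud(c);Z=P[...,2];v,u=np.mgrid[:480,:640]
Xs=np.array([-np.sin(.147),np.cos(.147)]);Ys=np.array([-Xs[1],Xs[0]]);H=np.array([559.5,48.7])
f=c["frame"].astype(int)
q=P[...,:2]-H;sx=q@Xs;sy=q@Ys
m=(Z>15)&(Z<25)&(sx>-260)&(sx<-37)&(abs(sy)<130)
S=np.stack([sx[m],sy[m]],1).astype(np.float32)
r=cv2.minAreaRect(S);print("panel in stop frame",m.sum(),np.round(r[0],1),np.round(r[1],1),round(r[2],2))
b=(Z>10)&(Z<20)&(sx>-45)&(sx<-15)&(abs(sy)<125)&(abs(sy)>28)
i=np.polyfit(sy[b],sx[b],1);print("batten mean sx",i)
for lo in (-60,-30,0,30,60,90):
    k=m&(sy>lo)&(sy<lo+15)
    if k.sum(): print(lo,np.round([sx[k].min(),sx[k].max()],1),end=' ')
cv2.imwrite("pics/p%d.png"%int(robot.get_state()["time_s"]*100),cv2.resize(c["frame"][170:300,220:350,::-1],(600,600),interpolation=cv2.INTER_CUBIC))
```

```bash
python3 pan.py
```

```text
panel in stop frame 351 [-79.5  -2.2] [78.6 97.3] 0.24
batten mean sx [ 9.92313561e-04 -2.92281012e+01]
-60 [-90.7 -40.9] -30 [-78.6 -40.1] 0 [-67.7 -40.3] 30 [-119.   -41.7]
```

The panel's leading edge is at about -40 and parallel to the batten. I'll push the last few mm slowly and watch the force.

In the tool's units: 5 mm is 0.05, 4 mm is 0.04.

advance --increments '[1, 0.01, 0, 0, 0, 1, 0.02, 0, 0, 0, 1, 0.03, 0, 0, 0, 1, 0.04, 0, 0, 0, 1, 0.05, 0, 0, 0, 1, 0.05, 0, 0, 0]'

```text
time_s: 4.6
ee_pos: [558.4, -109.2, 7.3]
ee_rot: [0.654, 0.757, 0.0, -0.0]
ft_force: [-0.5, -1.4, -0.5]
grip_width: 0.998
grasp_force: 0.6
```

advance --increments '[1, 0.01, 0, 0, 0, 1, 0.02, 0, 0, 0, 1, 0.02, 0, 0, 0]'

```text
time_s: 4.85
ee_pos: [558.4, -108.4, 7.5]
ee_rot: [0.653, 0.757, -0.001, 0.001]
ft_force: [0.3, -6.4, -1.6]
grip_width: 1.003
grasp_force: 2.7
```

advance --increments '[1, 0.01, 0, 0, 0, 1, 0.02, 0, 0, 0, 1, 0.02, 0, 0, 0]'

```text
time_s: 5.1
ee_pos: [558.4, -108.3, 7.8]
ee_rot: [0.653, 0.757, -0.002, 0.002]
ft_force: [-1.0, -11.8, -1.2]
grip_width: 1.004
grasp_force: 5.8
```

In the tool's units: 2 mm is 0.02, 4 mm is 0.04.

advance --increments '[1, 0.02, 0, 0, 0, 1, 0.04, 0, 0, 0, 1, 0.04, 0, 0, 0]'

```text
time_s: 5.35
ee_pos: [558.5, -108.1, 8.8]
ee_rot: [0.653, 0.757, -0.004, 0.005]
ft_force: [-3.2, -25.4, -0.5]
grip_width: 1.0
grasp_force: 12.0
```

advance --increments '[1, -0.08, 0, 0, 0, 1, -0.2, 0, 0, 0, 1, -0.3, 0, 0, 0, 1, -0.3, 0, -0.4, 0, 1, -0.3, 0, -0.8, 0, 1, -0.3, 0, -1.2, 0, 1, -0.3, 0, -1.6, 0, 1, -0.3, 0, -1.9, 0, 1, -0.3, 0, -1.9, 0]'

```text
time_s: 6.1
ee_pos: [565.7, -132.8, 205.7]
ee_rot: [0.654, 0.757, 0.002, 0.006]
ft_force: [0.8, -0.1, 0.5]
grip_width: 1.0
grasp_force: 0.0
```

```bash
python3 pan.py; python3 -c "
from h import *
c=cap('wrist');save(c,'w0.png')"; ls pics
```

```text
panel in stop frame 652 [-92.7   9.4] [ 90.8 153.1] 60.21
batten mean sx [-1.63946822e-04 -2.91234262e+01]
-60 [-81.5 -38.5] -30 [-78.5 -37. ] 0 [-117.7  -37.4] 30 [-135.7  -37.4] 60 [-138.   -98.1] crop.png
p409.png
p615.png
side0.png
top0.png
w0.png
```

In the tool's units: 465 mm is 4.65, -11 mm is -0.11, 0.466 rad is 4.66.

advance --increments '[1, 4.65, -0.11, 0.4, 4.66, 1, 4.65, -0.11, 0.4, 4.66, 1, 4.65, -0.11, 0.4, 4.66, 1, 4.65, -0.11, 0.4, 4.66, 1, 4.65, -0.11, 0.4, 4.66, 1, 4.65, -0.11, 0.4, 4.66, 1, 4.65, -0.11, 0.4, 4.66, 1, 4.65, -0.11, 0.4, 4.66, 1, 4.65, -0.11, 0.4, 4.66, 1, 4.65, -0.11, 0.4, 4.66, 1, 4.65, -0.11, 0.4, 4.66, 1, 4.65, -0.11, 0.4, 4.66, 1, 4.65, -0.11, 0.4, 4.66, 1, 4.65, -0.11, 0.4, 4.66]'

```text
time_s: 7.37
ee_pos: [482.2, 326.6, 155.4]
ee_rot: [0.81, 0.586, -0.002, -0.0]
ft_force: [0.1, -0.3, -0.2]
grip_width: 0.999
grasp_force: 0.0
```

```bash
python3 pan.py
```

Run:
```python
from h import *
s=robot.get_state();M=R.from_quat(s['ee_rot']).as_matrix();print(s['ee_pos'],M.round(3))
c=cap('wrist');save(c,'w1.png');P=cloud(c);Z=P[...,2]
n=(abs(P[...,0]-487)<80)&(abs(P[...,1]-315)<80)
for nm,lo,hi in (("handle",104,118),("arm",55,65)):
    m=n&(Z>lo)&(Z<hi);q=P[m][:,:2].astype(np.float32)
    if len(q)>5:
        r=cv2.minAreaRect(q);print(nm,len(q),np.round(r[0],1),np.round(r[1],1),round(r[2],2))
```

```text
panel in stop frame 1962 [-90.6  29.2] [159.5 107.2] 89.95
batten mean sx [-7.65975852e-03 -3.04324047e+01]
-60 [-141.9  -38.8] -30 [-144.2  -37.3] 0 [-144.2  -37.1] 30 [-144.2  -37.6] 60 [-143.6  -37.7] 90 [-144.   -38.1] [482.85560741 325.9771455  155.98241714] [[ 0.315  0.949 -0.002]
 [ 0.949 -0.315 -0.001]
 [-0.002 -0.002 -1.   ]]
handle 1723 [488.8 325.9] [31.7 25.9] 72.98
arm 1076 [480.6 299.2] [87.8 22.3] 71.9
```

The panel is flush: its edges are at -144 and about -37 in the stop frame, and its angle is 0. Next I grasp the handle.

advance --increments '[1, 0.016, 0.047, 0, 0, 1, 0.016, 0.047, 0.3, 0, 1, 0.016, 0.047, 0.6, 0, 1, 0.016, 0.047, 0.8, 0, 1, 0.016, 0.047, 0.87, 0, 1, 0.016, 0.047, 0.87, 0, 1, 0.016, 0.047, 0.87, 0]'

```text
time_s: 8.05
ee_pos: [489.3, 326.8, 71.3]
ee_rot: [0.811, 0.585, 0.001, 0.0]
ft_force: [0.4, -0.4, 1.3]
grip_width: 0.999
grasp_force: 0.0
```

advance --increments '[0, 0, 0, 0, 0, 0, 0, 0, 0, 0, 0, 0, 0, 0, 0, 0, 0, 0, 0, 0, 0, 0, 0, 0, 0, 0, 0, 0, 0, 0, 0, 0, 0, 0, 0, 0, 0, 0, 0, 0]' --clamp_n 55

```text
time_s: 8.72
ee_pos: [488.2, 327.3, 70.4]
ee_rot: [0.811, 0.585, -0.0, 0.0]
ft_force: [0.6, -0.4, 0.0]
grip_width: 0.468
grasp_force: 0.0
```

advance --increments '[0, 0, 0, 0, 0, 0, 0, 0, 0, 0, 0, 0, 0, 0, 0, 0, 0, 0, 0, 0, 0, 0, 0, 0, 0, 0, 0, 0, 0, 0, 0, 0, 0, 0, 0, 0, 0, 0, 0, 0]'

```text
time_s: 9.38
ee_pos: [488.2, 327.2, 70.4]
ee_rot: [0.811, 0.585, 0.0, -0.0]
ft_force: [0.5, 1.1, -0.2]
grip_width: 0.276
grasp_force: 55.0
```

advance --increments '[0, 0, 0, -0.06, 0, 0, 0, 0, -0.16, 0, 0, 0, 0, -0.3, 0, 0, 0, 0, -0.5, 0, 0, 0, 0, -0.75, 0, 0, 0, 0, -0.9, 0, 0, 0, 0, -0.9, 0, 0, 0, 0, -0.9, 0]'

```text
time_s: 10.05
ee_pos: [488.6, 327.5, 161.5]
ee_rot: [0.811, 0.585, 0.001, 0.0]
ft_force: [-0.1, -0.3, -3.5]
grip_width: 0.273
grasp_force: 55.0
```

Create hf.py:
```python
from h import *
s=robot.get_state();M=R.from_quat(s['ee_rot']).as_matrix();p=s['ee_pos']
print(p.round(1),M[:,:2].round(3).tolist(),"yaw",np.arctan2(M[1,0],M[0,0]).round(4),"F",s['ft_force'].round(1))
for n in ("top","side"):
    c=cap(n);P=cloud(c);Z=P[...,2]
    hz=p[2]+19-88 # expected tip z
    q=(P-p)@M # tool coords
    a=(abs(q[...,0]+30)<60)&(abs(q[...,1])<20)&(abs(Z-(hz+60))<7)
    Q=P[a];
    if len(Q)>20:
        r=cv2.minAreaRect(Q[:,:2].astype(np.float32));print(n,"arm",len(Q),np.round(r[0],1),np.round(r[1],1),"ang",round(r[2],2),"z",np.median(Q[:,2]).round(1),"expect",round(hz+60,1), "tool-frame lat/ends",np.round([np.median(q[a][:,1]),q[a][:,0].min(),q[a][:,0].max()],1))
        k=np.polyfit(q[a][:,0],Q[:,2],1);print("tilt",k.round(3))
    save(c,n+"%d.png"%int(s["time_s"]*100))
```

```bash
python3 hf.py
```

```text
[488.6 327.5 161.5] [[0.315, 0.949], [0.949, -0.315], [0.001, 0.001]] yaw 1.2508 F [-0.1 -0.3 -3.5]
top arm 207 [476.1 290.2] [67.8 23.7] ang 70.21 z 151.4 expect 152.5 tool-frame lat/ends [  0.4 -73.2  -5.8]
tilt [3.00000e-03 1.51681e+02]
side arm 82 [469.3 304.9] [89.7 24.2] ang 57.51 z 152.7 expect 152.5 tool-frame lat/ends [ -3.5 -73.5  14.4]
tilt [6.00000e-02 1.51814e+02]
```

In the tool's units: -240.8 mm is -2.408, 154.8 mm is 1.548, -0.467 rad is -4.67.

advance --increments '[0, -0.6, 0.39, 0, -1.2, 0, -0.9, 0.58, 0.1, -2.4, 0, -1.2, 0.77, 0.2, -3.6, 0, -1.5, 0.96, 0.28, -4.67, 0, -1.8, 1.16, 0.28, -4.67, 0, -2.05, 1.32, 0.28, -4.67, 0, -2.25, 1.45, 0.28, -4.67, 0, -2.35, 1.51, 0.28, -4.67, 0, -2.408, 1.548, 0.28, -4.67, 0, -2.408, 1.548, 0.28, -4.67, 0, -2.408, 1.548, 0.28, -4.67, 0, -2.408, 1.548, 0.28, -4.67]'

```text
time_s: 11.15
ee_pos: [558.8, 51.5, 132.0]
ee_rot: [0.653, 0.758, -0.0, -0.001]
ft_force: [-0.4, -0.2, -2.8]
grip_width: 0.276
grasp_force: 55.0
```

```bash
python3 hf.py
```

Run:
```python
from h import *
s=robot.get_state()
c=cap('wrist');save(c,'w2.png');P=cloud(c);Z=P[...,2]
for n in ("wrist","side","top"):
    c=cap(n);P=cloud(c);Z=P[...,2]
    m=(abs(Z-45)<3)&(np.hypot(P[...,0]-559.8,P[...,1]-49.3)<32)
    q=P[m];print(n,len(q))
    if len(q)>10:
        print(q.min(0).round(1),q.max(0).round(1))
        from scipy.optimize import least_squares
        h=cv2.convexHull(q[:,:2].astype(np.float32))[:,0]
        f=least_squares(lambda a:np.hypot(*(h-a).T)-23.7,[559.8,49.3],loss='soft_l1');print("fit",f.x.round(1),f.cost)
```

```text
[558.8  51.5 132. ] [[-0.148, 0.989], [0.989, 0.148], [0.001, -0.001]] yaw 1.7195 F [-0.4 -0.2 -2.8]
top arm 132 [566.7   2. ] [22.1 44.2] ang 8.52 z 121.7 expect 123.0 tool-frame lat/ends [ -0.1 -72.2 -28. ]
tilt [-2.20000e-02  1.20531e+02]
side arm 47 [556.4  64.4] [23.6  6.3] ang 7.4 z 123.0 expect 123.0 tool-frame lat/ends [-0.2  9.9 16.5]
tilt [ -0.403 128.346]
wrist 1542
[535.6  30.9  42. ] [585.6  73.9  48. ]
fit [559.7  49.5] 22.859587873473625
side 163
[534.8  24.1  42.1] [581.   73.5  47. ]
fit [557.3  49.1] 13.968918599204574
top 12
[540.7  24.3  42.5] [557.2  37.9  47.5]
fit [564.4  46.9] 10.451769833413001
```

View pics/w2.png

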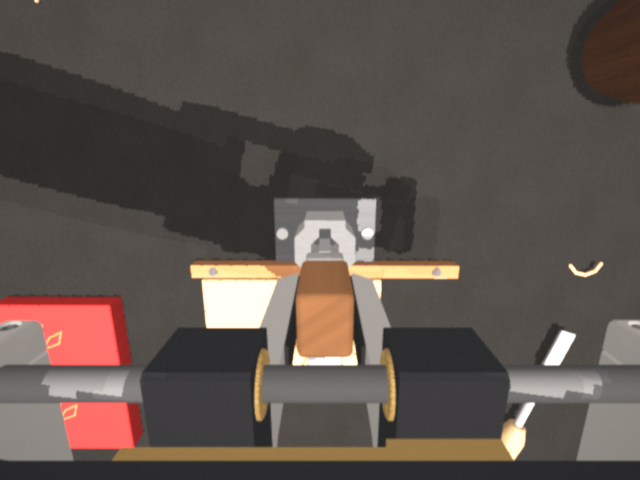

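The wrist picture shows the handle (col 325) in line with the hub and keyway (col 325, row 235), and the panel against the batten. I'll lower the shaft into the mouth.

advance --increments '[0, 0, 0, 0.04, 0, 0, 0, 0, 0.08, 0, 0, 0, 0, 0.12, 0, 0, 0, 0, 0.14, 0, 0, 0, 0, 0.14, 0]'

```text
time_s: 11.87
ee_pos: [558.8, 50.0, 117.4]
ee_rot: [0.653, 0.757, -0.0, -0.001]
ft_force: [1.1, 0.0, -2.9]
grip_width: 0.274
grasp_force: 55.0
```

advance --increments '[0, 0, 0, 0.03, 0, 0, 0, 0, 0.06, 0, 0, 0, 0, 0.09, 0, 0, 0, 0, 0.09, 0]'

```text
time_s: 12.2
ee_pos: [558.9, 50.0, 108.6]
ee_rot: [0.653, 0.757, -0.0, -0.001]
ft_force: [0.2, -0.5, -2.8]
grip_width: 0.275
grasp_force: 55.0
```

In the tool's units: 6 mm is 0.06, 7 mm is 0.07.

advance --increments '[0, 0.002, 0.006, 0.02, 0, 0, 0.002, 0.006, 0.04, 0, 0, 0.002, 0.006, 0.06, 0, 0, 0.002, 0.006, 0.07, 0, 0, 0.002, 0.006, 0.07, 0]'

```text
time_s: 12.62
ee_pos: [559.8, 50.3, 102.1]
ee_rot: [0.653, 0.757, -0.0, -0.0]
ft_force: [0.0, -1.1, -3.0]
grip_width: 0.271
grasp_force: 55.0
```

advance --increments '[0, 0, 0, 0.02, 0, 0, 0, 0, 0.04, 0, 0, 0, 0, 0.06, 0, 0, 0, 0, 0.06, 0]'

```text
time_s: 12.95
ee_pos: [559.8, 50.3, 95.9]
ee_rot: [0.653, 0.757, -0.0, -0.0]
ft_force: [-0.2, -0.8, -3.5]
grip_width: 0.272
grasp_force: 55.0
```

The key is past the rim with no resistance, so I'll carry on down.

In the tool's units: 17 mm is 0.17, 15 mm is 0.15.

advance --increments '[0, 0, 0, 0.03, 0, 0, 0, 0, 0.06, 0, 0, 0, 0, 0.09, 0, 0, 0, 0, 0.12, 0, 0, 0, 0, 0.15, 0, 0, 0, 0, 0.17, 0, 0, 0, 0, 0.17, 0]'

```text
time_s: 13.53
ee_pos: [559.6, 50.4, 78.7]
ee_rot: [0.653, 0.757, -0.0, -0.0]
ft_force: [-0.3, -1.0, -4.2]
grip_width: 0.275
grasp_force: 55.0
```

advance --increments '[0, 0, 0, 0.01, 0, 0, 0, 0, 0.02, 0, 0, 0, 0, 0.03, 0, 0, 0, 0, 0.04, 0, 0, 0, 0, 0.04, 0]'

```text
time_s: 13.95
ee_pos: [560.1, 50.2, 75.7]
ee_rot: [0.653, 0.757, -0.0, 0.0]
ft_force: [-2.1, -1.0, -1.3]
grip_width: 0.278
grasp_force: 55.0
```

advance --increments '[0, 0, 0, 0.01, 0, 0, 0, 0, 0.02, 0, 0, 0, 0, 0.02, 0, 0, 0, 0, 0.02, 0]' --clamp_n 60

```text
time_s: 14.28
ee_pos: [560.3, 50.4, 75.6]
ee_rot: [0.653, 0.757, -0.0, -0.0]
ft_force: [-7.2, -0.1, 10.7]
grip_width: 0.272
grasp_force: 60.0
```

advance --increments '[0, 0, 0, 0.01, 0, 0, 0, 0, 0.015, 0, 0, 0, 0, 0.015, 0, 0, 0, 0, 0.015, 0]'

```text
time_s: 14.62
ee_pos: [560.3, 50.5, 75.4]
ee_rot: [0.653, 0.757, -0.001, -0.0]
ft_force: [-10.9, 1.2, 19.2]
grip_width: 0.273
grasp_force: 60.0
```

In the tool's units: -1 mm is -0.01, -0.7 mm is -0.007.

advance --increments '[0, 0, -0.005, -0.003, 0, 0, 0, -0.01, -0.007, 0, 0, 0, -0.01, -0.007, 0, 0, 0, -0.01, -0.007, 0]'

```text
time_s: 14.95
ee_pos: [560.1, 50.4, 75.5]
ee_rot: [0.653, 0.757, 0.001, 0.001]
ft_force: [-6.6, 1.8, 12.7]
grip_width: 0.275
grasp_force: 60.0
```

```bash
python3 -c "
from h import *
print(robot.get_state()['ft_torque'])"; python3 pan.py
```

```text
[-0.45317611  1.33372176 -0.11285431]
panel in stop frame 1863 [-90.7  29.2] [159.6 107. ] 89.92
batten mean sx [-7.63786342e-03 -3.09600439e+01]
-60 [-142.4  -38. ] -30 [-144.1  -37.7] 0 [-144.1  -37.5] 30 [-144.  -38.] 60 [-143.7  -37.2] 90 [-144.   -37.3]
```

Panel unmoved. I'll trim to about 15 N with a little less side load, then check with a picture.

In the tool's units: -0.7 mm is -0.007, 0.4 mm is 0.004.

advance --increments '[0, 0, -0.007, 0.004, 0, 0, 0, -0.007, 0.004, 0, 0, 0, -0.007, 0.004, 0, 0, 0, -0.007, 0.004, 0, 0, 0, -0.007, 0.004, 0, 0, 0, -0.007, 0.004, 0]'

```text
time_s: 15.5
ee_pos: [560.1, 50.4, 75.4]
ee_rot: [0.653, 0.757, 0.001, 0.001]
ft_force: [-4.1, 2.5, 13.9]
grip_width: 0.274
grasp_force: 60.0
```

Run:
```python
from h import *
c=cap("side");cv2.imwrite("pics/final.png",cv2.resize(c["frame"][230:350,240:400,::-1],(800,600),interpolation=cv2.INTER_CUBIC))
```

```text
(no output)
```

View pics/final.png

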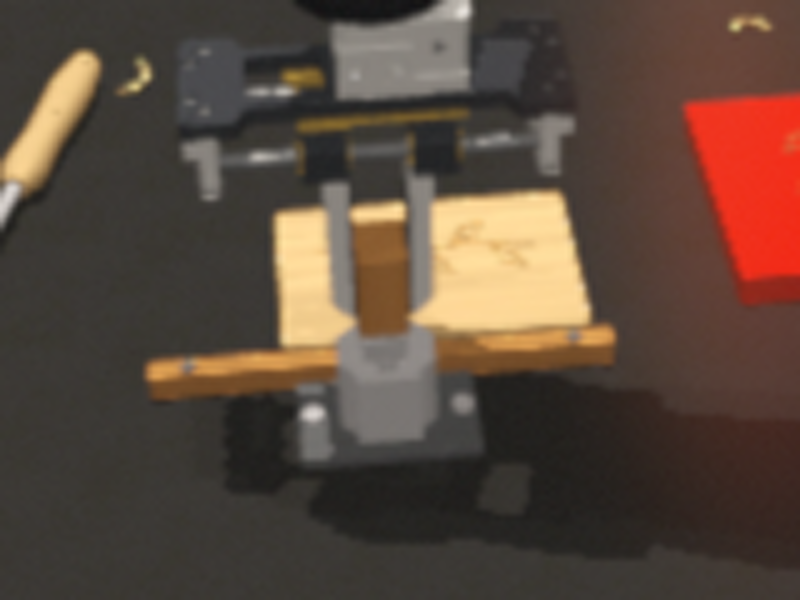

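The picture shows the shaft home in the hub at (385,345), the handle still gripped at (385,270), and the panel flush along the batten. The tip works out at 5 mm, which is the home height.

In the tool's units: 0.1 mm is 0.001.

advance --increments '[0, 0, 0, 0.001, 0, 0, 0, 0, 0.001, 0, 0, 0, 0, 0.001, 0, 0, 0, 0, 0.001, 0, 0, 0, 0, 0.001, 0, 0, 0, 0, 0.001, 0]'

```text
time_s: 16.05
ee_pos: [560.0, 50.4, 75.4]
ee_rot: [0.653, 0.757, 0.001, 0.001]
ft_force: [-7.2, 2.2, 14.0]
grip_width: 0.274
grasp_force: 60.0
```

```bash
python3 -c "
from cell import robot
print(robot.sign_off())"
```

```text
the job is handed in; nothing more can be done
None
```

The job is handed in at 16 s: the panel is flush on the batten and the holdfast is home in the hub (tip about 5 mm up), still gripped and pressed down with about 14 N; I lined the key up with the keyway before lowering it, so no turn in the hub was needed, and I moved nothing near the gouges or mallet.

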